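# Set the saucepan's heat dial to the long mark

### The arm

A 6-joint arm with a two-finger parallel gripper is mounted at the origin on the work surface. World frame = base frame: x ahead of the robot, y to its left, z up, the work surface at z = 0. Lengths are in mm, angles in degrees, forces in N, time in s.
With the tool pointing down it reaches from about 300 to 850 mm from the base axis. Payload 4.2 kg.
Tool frame: the origin (TCP) lies between the finger pads; the fingertips stand 22 mm ahead of it and the grasp point (between the pads) lies 3 mm ahead of it; z points along the fingers, y is the direction in which the jaws open and shut (so a half turn about z gives the same grasp; the last joint's range is limited). The gripper opens to 91 mm and grips with 3 to 60 N. Pads are 32 mm wide; open, the fingers measure 118 mm over their backs; the gripper's body (76 mm by 178 mm) begins 60 mm behind the grasp point.
Start: joints at [-1.146, 18.312, 89.639, -0, 72.044, -1.146], TCP at [575.016, 0, 214.776] pointing down, gripper open.
Joint ranges: [-177.97, 177.97], [-48.28, 115.42], [12.27, 149.76], [-77.06, 257.06], [2.81, 150.46], [-146.56, 146.56]. Speed limits (degrees/s): [147.25, 147.25, 180, 180, 180, 180].

### API

Orientations are given as [roll, pitch, yaw] about the fixed x, y, z axes, in that order (R = Rz(yaw) Ry(pitch) Rx(roll)).
In Python, from workcell import * gives the robot as it stands.
- The arm moves only by the shell command python3 -m jog 'ROWS' [OPENING] [FORCE]. ROWS is text: rows parted by semicolons, each of 6 numbers parted by spaces: the shift along the tool's x, y, z in units of 0.5 m (1.0 is 0.5 m), then the turn, a rotation vector about the tool's x, y, z in units of pi/2 rad (1.0 is pi/2 rad). A call has 1 to 20 rows; each row is the pose to reach, as a shift and turn from the pose measured when the call began, along the tool's axes at that moment; what a row does not reach only later rows make up. A row lasts 1/12 s, in which the tool goes at most 41.7 mm and 7.16 degrees, less where a joint would pass 70% of its speed; a pose out of reach is approached as far as the arm can. A call with a number of a shift or a turn outside -1 to 1 is refused whole. A call with a gripper value outside its range is refused whole. OPENING is the opening, from -1 (shut) to 1 (fully open), set as the call begins (- or left out, the last holds). The fingers move at their own pace and stop on an object; FORCE is the grip in N (left out, the last holds). Time passes only in rows, so rows that repeat a pose let the fingers close. It gives the time, the measured TCP pose, the force and the opening at its end, in the units of the state.
- state(): the state, without advancing time (a new reading comes with each control period).
- grab_frame(name): name is "scene" or "side" or "wrist"; returns the picture (480x640x3 uint8, red, green, blue); there is no depth.
- calibration(name): a dict with "mtx" (3x3 intrinsics, pixels), "rvec" (rotation vector, rad) and "tvec" (3), from world to camera coordinates, as OpenCV has them. Camera axes: x right, y down, z forward; pixel columns grow to the right and rows downward; lengths in mm; the calibration is good to about 2 mm. A picture is of the moment at which its call begins: read the wrist's pose just before it. calibration takes no time and is no camera call; for the wrist camera it gives the pose at the moment of the call.
- job_done(): hands the job in, once; it reports no verdict.
Trained networks look in the newest picture that a camera, given by its name, has taken for a name from the list of things; names that differ only in an ending like _2 or _b are one class to them, and where a whole thing is asked for, a point or a joint stands for the part that bears it (a point fixed in the world has none). Each returns a list of dicts, best first, with "confidence" (0 to 1); they miss things now and then, are a little off and sometimes report something else, mostly with a low value. They report only what shows in the picture. A call takes as long as a camera call. They do not tell look-alikes from the thing itself.
- spot_in(query, camera): "rect" ([left, top, right, bottom] in pixels, round what is visible of it).
- tip_of(query, camera): "location" ([column, row] in pixels: a listed point, or the origin of a listed thing).
The state is a dict: "time_s": time; "qpos": joint angles; "qvel": joint speeds; "effort": joint torques, N m; "ee_pos": TCP position; "ee_rot": TCP orientation; "force": force on the tool from outside, world axes, zero at the start; "torque": the same for the moment, N m; "gripper_width": finger opening in mm.
Only numpy, scipy, OpenCV 4.12 (cv2) and the standard library are available. Lean on these libraries where they do the work, as an engineer would, in place of code of your own. Each camera call takes 0.05 s, during which the arm holds its last target. There are 200 camera calls.

### The job

Heat the saucepan on the two-ring hob: press the hob's round power button between the two dials fully in, let it come back up, then use a fingertip to turn the dial in front of the ring on which the lidded saucepan stands, until its pointer clicks in at the long mark in the middle of its scale. Do not change the other dial, and leave both pans, the mug and the tumbler standing where they are.

Things in the scene. Friction and masses are not known exactly. Their poses are not given: they have to be found in the camera images.
- hob: two-ring electric hob fixed on the counter, 340 mm deep (x) by 520 mm wide (y) by 60 mm high; black glass with a 110 mm deep metal control strip along the front. Origin: centre of its underside; +x to its rear, +y to its left, z up; the front (-x) faces the robot
- ring_left (a point): centre of the left cooking ring on the glass, hob frame (47, 130, 60) mm; its dial is dial_left, straight in front of it
- ring_right (a point): centre of the right cooking ring on the glass, hob frame (47, -130, 60) mm; its dial is dial_right, straight in front of it
- dial_left_top (a point): centre of the flat top of the left ring's heat dial (+y side), on its vertical axis, 73 mm above the counter. Dial: low grey disc, 70 mm across, knurled rim and upper edge, top 13 mm above the steel strip, inside a fixed trim ring (84 mm outside, 8 mm high), so 5 mm stands proud. A fingertip pressed (about 10 N) on its top off-centre and carried round the axis turns it. Hob frame (-123, 130, 73) mm
- dial_right_top (a point): centre of the flat top of the right ring's heat dial (-y side), on its vertical axis, 73 mm above the counter. Dial: low grey disc, 70 mm across, knurled rim and upper edge, top 13 mm above the steel strip, inside a fixed trim ring (84 mm outside, 8 mm high), so 5 mm stands proud. A fingertip pressed (about 10 N) on its top off-centre and carried round the axis turns it. Hob frame (-123, -130, 73) mm
- dial_left (a joint): angle of the left dial in rad, growing clockwise seen from above. Spring-loaded clicks at 0 (off dot), 0.52 (short mark), 1.05 (LONG mark), 1.57 and 2.09 (short marks); end stops at 0 and 2.09. Starts at 0.52. Turning past a click takes at most about 0.05 Nm; let go, it drops into the nearest click and stays
- dial_right (a joint): angle of the right dial in rad, growing clockwise seen from above. Spring-loaded clicks at 0 (off dot), 0.52 (short mark), 1.05 (LONG mark), 1.57 and 2.09 (short marks); end stops at 0 and 2.09. Starts at 0. Turning past a click takes at most about 0.05 Nm; let go, it drops into the nearest click and stays
- dial_left_pointer (a point): outer end of the white pointer line on the left dial's top, 34 mm from the axis. At the LONG mark it points straight to the hob's rear (hob +x); at the off dot it points 60 degrees to the left of that
- dial_right_pointer (a point): outer end of the white pointer line on the right dial's top, 34 mm from the axis. At the LONG mark it points straight to the hob's rear (hob +x); at the off dot it points 60 degrees to the left of that
- power_top (a point): centre of the top of the round steel power button, 24 mm across, in a black housing in the middle of the control strip between the dials (hob frame x -123, y 0 mm); pressed straight down
- power (a joint): travel of the power button in m: 0 up, 0.005 fully in (about 4 N); it springs back when let go
- saucepan_mid (a point): lidded steel saucepan, 144 mm across, 112 mm high over the lid's knob, long black handle towards the hob's rear; stands on one of the two rings. This point is on its axis, 40 mm above its underside. It must stay where it stands
- frypan_mid (a point): open dark frying pan, 180 mm across the rim, 34 mm high, black handle towards the rear; stands on the other ring. This point is on its axis, 17 mm above its underside. It must stay where it stands
- mug_mid (a point): white mug, 80 mm across, 90 mm high, on the counter left of the hob; point on its axis 45 mm up. It must stay where it stands
- tumbler_mid (a point): glass tumbler, 72 mm across, 85 mm high, on the counter right of the hob; point on its axis 42 mm up. It must stay where it stands
Not all that is in view belongs to the job. What is shaped like the part that bears tumbler_mid but yellow is not meant.

How it is judged (in metres and radians):
On the way, in this order (a step that is already met when the one before it is completed fails the run):
1. the power button is pressed fully in (value of joint power above 0.004 m), for 0.05 s.
2. the power button is back up and the saucepan's dial has clicked in at the long mark (value of joint power below 0.0015 m and ((horizontal distance between saucepan_mid and ring_left below 0.045 m and horizontal distance between frypan_mid and ring_right below 0.045 m and value of joint dial_left between 0.927 and 1.167 rad and value of joint dial_right between -0.12 and 0.12 rad) or (horizontal distance between saucepan_mid and ring_right below 0.045 m and horizontal distance between frypan_mid and ring_left below 0.045 m and value of joint dial_right between 0.927 and 1.167 rad and value of joint dial_left between 0.404 and 0.644 rad))), for 0.2 s.
At the end, for the whole second after the job is handed in: the dial in front of the saucepan's ring rests within 0.12 rad of the long mark (1.05 rad), the other dial is still on the click where it started, the power button is up, and the pans, mug and tumbler stand upright within 15 mm of where they were, the pans on their rings (all of step 2 and angle between each of saucepan_mid, frypan_mid, mug_mid, tumbler_mid's own z axis and vertical below 0.08 rad and distance of each of saucepan_mid, frypan_mid, mug_mid, tumbler_mid from where it was at the start of the episode below 0.015 m and velocity of joint dial_left between -0.05 and 0.05 rad/s and velocity of joint dial_right between -0.05 and 0.05 rad/s); the robot touches nothing.
It fails at once if the dial of the frying pan's ring is turned from its click ((horizontal distance between saucepan_mid and ring_left below 0.06 m and distance of dial_right_pointer from where it was at the start of the episode above 0.009 m) or (horizontal distance between saucepan_mid and ring_right below 0.06 m and distance of dial_left_pointer from where it was at the start of the episode above 0.009 m)).
It fails at once if a pan, the mug or the tumbler is lifted, carried or shoved more than 15 mm (distance of any of saucepan_mid, frypan_mid, mug_mid, tumbler_mid from where it was at the start of the episode above 0.015 m).
It fails at once if a pan, the mug or the tumbler is tipped (angle between any of saucepan_mid, frypan_mid, mug_mid, tumbler_mid's own z axis and vertical above 0.2 rad).
It also fails if it takes over 58 s, if anything falls off the work surface, if the arm or the gripper's body presses on something with over 40 N, if the wrist force passes 120 N, or if a joint passes its speed limit or range.

## Working session

There is one attempt and no reset: what is moved stays moved. The work goes in short steps, Python scripts to look and compute and a shell command to move; the robot and the scene stay as the last step left them, time stands still between calls to the robot, and variables do not carry over. Pictures are saved under pics/ and viewed, about 8 in all and at most 12, crops included, and the job is handed in when it is done.

```bash
mkdir -p pics
cat > h.py <<'E'
from workcell import *
import numpy as np, cv2
from scipy.spatial.transform import Rotation as R
def snap(n,f,box=None,s=1):
    im=grab_frame(n)
    o=im if box is None else im[box[1]:box[3],box[0]:box[2]]
    o=cv2.resize(o,None,fx=s,fy=s,interpolation=cv2.INTER_CUBIC)
    cv2.imwrite('pics/'+f,cv2.cvtColor(o,cv2.COLOR_RGB2BGR)); return im
def atz(n,px,z):
    c=calibration(n); M,_=cv2.Rodrigues(np.array(c['rvec'],float)); t=np.array(c['tvec'],float).ravel()
    r=M.T@np.linalg.solve(np.array(c['mtx']),[px[0],px[1],1.]); o=-M.T@t
    return o+r*(z-o[2])/r[2]
def proj(n,P):
    c=calibration(n); return cv2.projectPoints(np.array(P,float).reshape(-1,3),np.array(c['rvec'],float),np.array(c['tvec'],float),np.array(c['mtx'],float),None)[0].reshape(-1,2)
E
python3 - <<'E'
from h import *
for n in ('scene','side','wrist'):
    im=snap(n,n+'0.png')
    for q,z in (('dial_left_top',73),('dial_right_top',73),('power_top',70),('saucepan_mid',100),('frypan_mid',77),('dial_left_pointer',73),('dial_right_pointer',73),('mug_mid',45),('tumbler_mid',42)):
        r=tip_of(q,n)
        print(n,q,[(np.round(d['location']).tolist(),round(d['confidence'],2),np.round(atz(n,d['location'],z)).tolist()) for d in r[:2]])
s=state();print(s['time_s'],s['ee_pos'],s['ee_rot'],s['force'],s['gripper_width'])
a=cv2.imread('pics/scene0.png');b=cv2.imread('pics/side0.png')
cv2.imwrite('pics/both0.png',cv2.resize(np.vstack([a,b]),None,fx=.62,fy=.62,interpolation=cv2.INTER_AREA))
E
```

```text
scene dial_left_top [([327.0, 203.0], 0.66, [479.0, 220.0, 73.0])]
scene dial_right_top [([261.0, 246.0], 0.58, [455.0, -47.0, 73.0]), ([335.0, 202.0], 0.56, [494.0, 242.0, 73.0])]
scene power_top [([296.0, 221.0], 0.45, [456.0, 100.0, 70.0])]
scene saucepan_mid []
scene frypan_mid [([315.0, 269.0], 0.58, [617.0, -64.0, 77.0])]
scene dial_left_pointer [([336.0, 204.0], 0.51, [503.0, 229.0, 73.0])]
scene dial_right_pointer [([277.0, 245.0], 0.92, [484.0, -24.0, 73.0]), ([318.0, 268.0], 0.49, [619.0, -53.0, 73.0])]
scene mug_mid [([373.0, 188.0], 0.67, [528.0, 426.0, 45.0])]
scene tumbler_mid [([156.0, 341.0], 0.94, [453.0, -368.0, 42.0]), ([198.0, 307.0], 0.66, [451.0, -257.0, 42.0])]
side dial_left_top [([336.0, 306.0], 0.73, [475.0, 225.0, 73.0])]
side dial_right_top [([361.0, 225.0], 0.65, [457.0, -38.0, 73.0]), ([298.0, 211.0], 0.43, [627.0, -62.0, 73.0])]
side power_top [([350.0, 257.0], 0.58, [467.0, 75.0, 70.0])]
side saucepan_mid []
side frypan_mid [([299.0, 215.0], 0.76, [620.0, -42.0, 77.0])]
side dial_left_pointer [([318.0, 304.0], 0.67, [513.0, 228.0, 73.0])]
side dial_right_pointer [([353.0, 226.0], 0.65, [477.0, -31.0, 73.0]), ([368.0, 187.0], 0.34, [459.0, -199.0, 73.0])]
side mug_mid [([289.0, 391.0], 0.9, [531.0, 423.0, 45.0])]
side tumbler_mid [([369.0, 186.0], 0.72, [460.0, -240.0, 42.0]), ([374.0, 162.0], 0.7, [461.0, -366.0, 42.0])]
wrist dial_left_top [([370.0, 305.0], 0.55, [621.0, -65.0, 73.0])]
wrist dial_right_top [([188.0, 282.0], 0.69, [457.0, -43.0, 73.0])]
wrist power_top [([183.0, 127.0], 0.71, [463.0, 90.0, 70.0])]
wrist saucepan_mid []
wrist frypan_mid [([368.0, 308.0], 0.72, [618.0, -66.0, 77.0])]
wrist dial_left_pointer []
wrist dial_right_pointer [([204.0, 249.0], 0.96, [473.0, -13.0, 73.0])]
wrist mug_mid []
wrist tumbler_mid []
1.5 [5.75049029e+02 1.08535628e-03 2.14783905e+02] [1.79991827e+02 8.54721235e-04 9.00016836e+01] [0.17491991 0.55659916 0.50776608] 91.14791181517097
```

View pics/scene0.png

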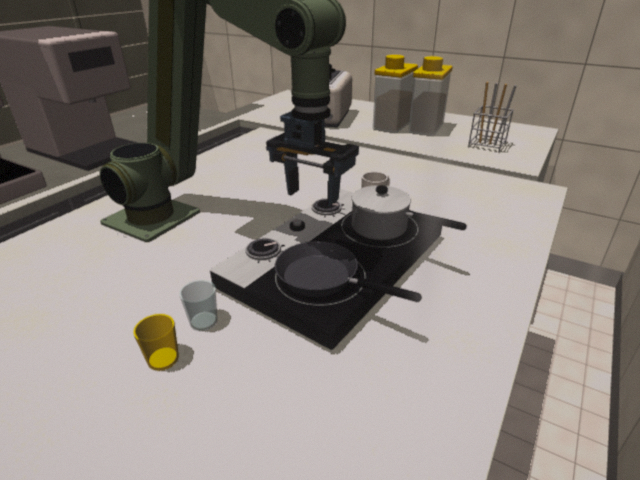

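View pics/wrist0.png

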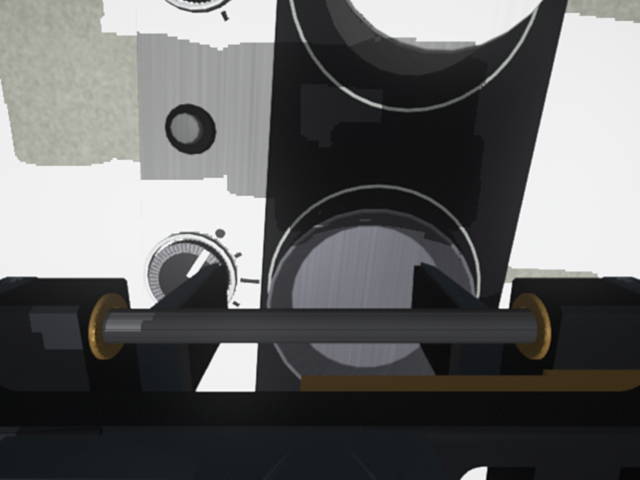

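The saucepan stands on the left ring (scene ≈ (380,215)) and the frying pan on the right. So I need dial_left, and its pointer starts at the short mark. In the wrist view the power button is at (186,128) and the right dial is at (190,272). Next I'll work out the camera offset, to choose a view over the strip.

Run:
```python
from h import *
c=calibration('wrist');M,_=cv2.Rodrigues(np.array(c['rvec']));o=-M.T@np.array(c['tvec']).ravel()
s=state();T=R.from_euler('xyz',s['ee_rot'],degrees=True).as_matrix()
print('cam in tool',T.T@(o-s['ee_pos']),'axis',T.T@M.T[:,2],'tool axes\n',T.round(3)); print(np.array(c['mtx']))
```

```text
cam in tool [  68.0058995    -0.40315407 -171.08737665] axis [-2.42615527e-01 -2.72471009e-06  9.70122521e-01] tool axes
 [[-0.  1.  0.]
 [ 1.  0. -0.]
 [-0.  0. -1.]]
[[367.1461334    0.         319.24954014]
 [  0.         367.1461334  246.74376848]
 [  0.           0.           1.        ]]
```

```bash
python3 -m jog '0.05 -0.02 0 0 0 -0.08; 0.1 -0.05 0 0 0 -0.16; 0.15 -0.07 0 0 0 -0.24; 0.18 -0.09 0 0 0 -0.32; 0.18 -0.09 0 0 0 -0.4; 0.18 -0.09 0 0 0 -0.48; 0.18 -0.09 0 0 0 -0.56; 0.18 -0.09 0 0 0 -0.64; 0.18 -0.09 0 0 0 -0.72; 0.18 -0.09 0 0 0 -0.8; 0.18 -0.09 0 0 0 -0.88; 0.18 -0.09 0 0 0 -0.96; 0.18 -0.09 0 0 0 -1; 0.18 -0.09 0 0 0 -1; 0.18 -0.09 0 0 0 -1' -1 20
python3 - <<'E'
from h import *
im=snap('wrist','w1.png')
for q,z in (('dial_left_top',73),('dial_right_top',73),('power_top',70),('dial_left_pointer',73),('dial_right_pointer',73),('saucepan_mid',100)):
    r=tip_of(q,'wrist')
    print(q,[(np.round(d['location']).tolist(),round(d['confidence'],2),np.round(atz('wrist',d['location'],z)).tolist()) for d in r[:2]])
print(state()['time_s'])
E
```

```text
time_s: 2.75
ee_pos: [530.0, 90.0, 214.8]
ee_rot: [180.0, 0.0, 179.9]
force: [0.6, 0.9, 0.4]
gripper_width: 0.3
dial_left_top [([474.0, 178.0], 0.71, [481.0, 220.0, 73.0])]
dial_right_top [([160.0, 148.0], 0.82, [456.0, -41.0, 73.0])]
power_top [([316.0, 163.0], 0.7, [469.0, 87.0, 70.0])]
dial_left_pointer [([485.0, 212.0], 0.72, [509.0, 232.0, 73.0]), ([309.0, 273.0], 0.26, [564.0, 81.0, 73.0])]
dial_right_pointer []
saucepan_mid [([190.0, 175.0], 0.52, [476.0, -9.0, 100.0])]
3.1
```

View pics/w1.png

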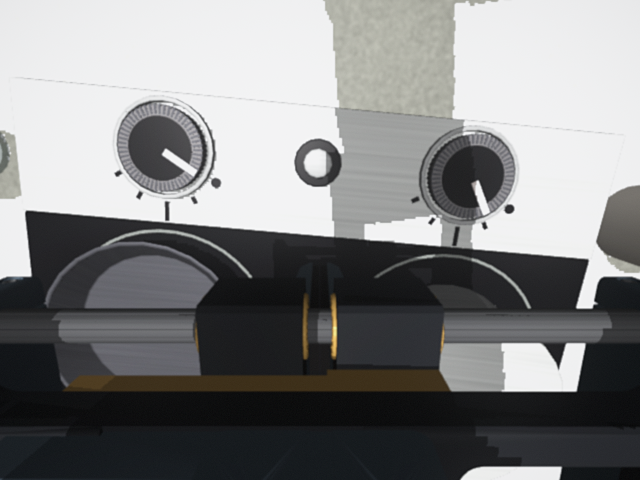

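The left dial is at (472,176) → (481,220) mm and the right dial at (160,148) → (456,-41). They are 262 mm apart against 260 expected, and their midpoint (468.5,89.5) matches the button at (316,163). The hob yaw is about -5.5°. I'll move above the button next.

```bash
python3 -m jog '0.06 0 0.05 0 0 0; 0.123 -0.002 0.1 0 0 0; 0.123 -0.002 0.15 0 0 0; 0.123 -0.002 0.19 0 0 0; 0.123 -0.002 0.21 0 0 0; 0.123 -0.002 0.21 0 0 0'
python3 -m jog '0 0 0.006 0 0 0; 0 0 0.012 0 0 0; 0 0 0.018 0 0 0; 0 0 0.018 0 0 0'
python3 -m jog '0 0 0.006 0 0 0; 0 0 0.012 0 0 0; 0 0 0.012 0 0 0'
python3 - <<'E'
from h import *
snap('side','s1.png',(230,150,430,350),3)
E
```

```text
time_s: 3.6
ee_pos: [466.6, 88.7, 107.7]
ee_rot: [-180.0, -0.3, 180.0]
force: [-0.2, 0.5, 0.1]
gripper_width: 0.3
time_s: 3.93
ee_pos: [466.7, 88.8, 98.7]
ee_rot: [-180.0, -0.3, 180.0]
force: [0.2, 0.1, -0.0]
gripper_width: 0.3
time_s: 4.18
ee_pos: [466.4, 88.7, 92.3]
ee_rot: [-180.0, -0.3, 180.0]
force: [0.6, -0.1, -0.4]
gripper_width: 0.5
```

View pics/s1.png

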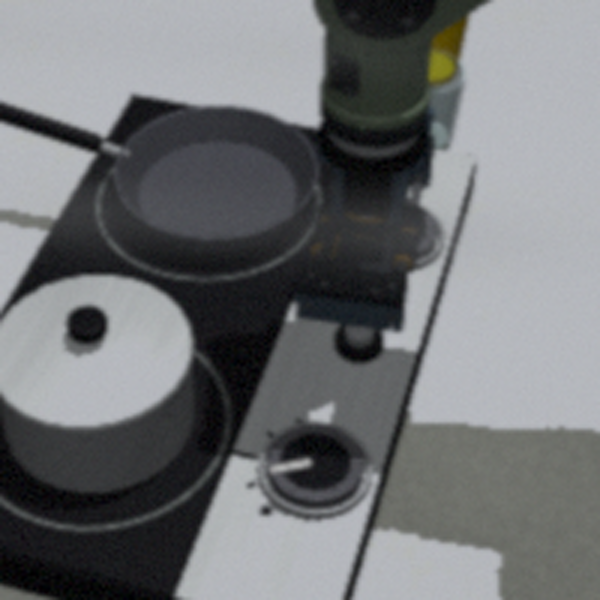

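In the side view the gripper is behind the button at (358,340) in the crop, and the left dial's pointer is visible at (290,465). I'll project the fingertip to check it, and keep descending in small steps.

```bash
python3 - <<'E'
from h import *
p=np.array(state()['ee_pos'])
for P in (p-[0,0,22],p,p+[0,0,60]): print((proj('side',P)[0]-[230,150])*3)
for P in ([468.5,89.5,70],[481,220,73],[456,-41,73]): print((proj('side',P)[0]-[230,150])*3)
E
python3 -m jog '0 0 0.003 0 0 0; 0 0 0.006 0 0 0; 0 0 0.006 0 0 0'
```

```text
[358.57538072 333.75822514]
[359.76425739 314.68739033]
[363.18647988 259.79133455]
[355.95278945 334.56839655]
[310.87138065 459.6027274 ]
[394.51626137 223.66042595]
time_s: 4.48
ee_pos: [466.4, 88.7, 89.3]
ee_rot: [-179.9, -0.3, 180.0]
force: [0.2, -0.1, -0.2]
gripper_width: 0.3
```

```bash
for i in 1; do python3 -m jog '0 0 0.002 0 0 0; 0 0 0.004 0 0 0; 0 0 0.004 0 0 0'; done
python3 -m jog '0 0 0.002 0 0 0; 0 0 0.004 0 0 0; 0 0 0.004 0 0 0'
```

```text
time_s: 4.73
ee_pos: [466.2, 88.6, 87.1]
ee_rot: [-179.9, -0.3, 180.0]
force: [-0.2, -0.0, 0.5]
gripper_width: 0.4
time_s: 4.98
ee_pos: [466.1, 88.6, 84.9]
ee_rot: [-179.9, -0.4, 180.0]
force: [-0.7, -0.5, 0.3]
gripper_width: 0.5
```

Run:
```python
from h import *
a=snap('wrist','w2.png'); b=snap('side','s2.png')
c=snap('scene','c2.png')
o=np.hstack([cv2.resize(a[200:440,200:440],(400,400)),cv2.resize(b[310-75:310-75+60,320:380],(400,400))])
cv2.imwrite('pics/m2.png',cv2.cvtColor(o,cv2.COLOR_RGB2BGR))
```

```text
(no output)
```

View pics/m2.png

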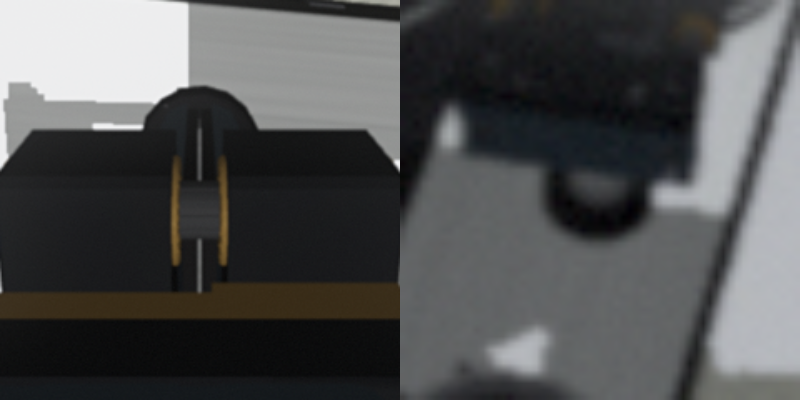

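Run:
```python
from h import *
s=state(); p=np.array(s['ee_pos']); print(p,s['force'],s['effort'])
a=cv2.imread('pics/c2.png');b=cv2.imread('pics/s2.png')
def crop(im,n,w):
    c=proj(n,p-[0,0,22])[0]; x,y=np.round(c).astype(int)
    o=cv2.resize(im[y-w:y+w,x-w:x+w],(400,400),interpolation=cv2.INTER_CUBIC)
    f=lambda P:tuple(int(v) for v in (proj(n,P)[0]-[x-w,y-w])*200/w)
    cv2.circle(o,f(p-[0,0,22]),3,(0,0,255),1)
    cv2.circle(o,f([468.5,89.5,66]),3,(0,255,0),1)
    return o
cv2.imwrite('pics/m3.png',np.hstack([crop(a,'scene',40),crop(b,'side',40)]))
```

```text
[466.20235806  88.65603816  85.05261068] [ 0.96042159  0.03887039 -1.07888056] [-6.96053485e-04 -3.47302508e+01 -1.80424154e+01 -1.77296076e-02
  1.10070817e-01  1.71437164e-04]
```

View pics/m3.png

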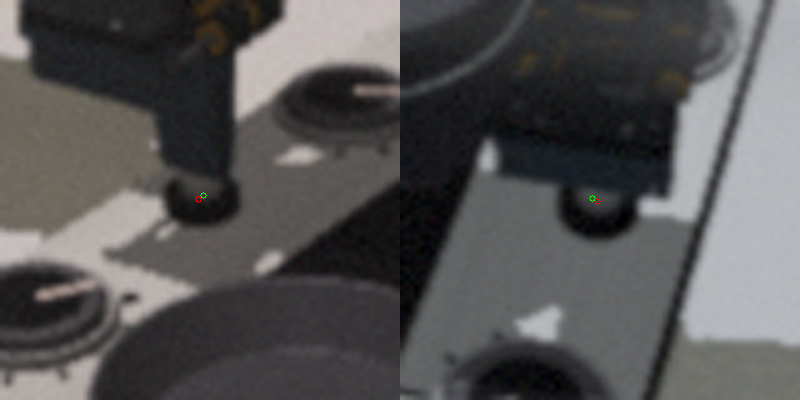

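The scene view shows the closed fingertips at crop (200,178), roughly 5–10 mm above the button at (203,195). Shut, the tips seem to reach less far ahead than 22 mm. I'll keep lowering until there is contact.

```bash
python3 -m jog '0 0 0.003 0 0 0; 0 0 0.006 0 0 0; 0 0 0.006 0 0 0'|egrep 'pos|force'
python3 -m jog '0 0 0.002 0 0 0; 0 0 0.004 0 0 0; 0 0 0.004 0 0 0'|egrep 'pos|force'
```

```text
ee_pos: [466.3, 88.7, 81.9]
force: [0.5, 0.4, 2.4]
ee_pos: [466.3, 88.7, 79.9]
force: [-0.7, -0.1, 2.1]
```

```bash
python3 -m jog '0 0 0.002 0 0 0; 0 0 0.004 0 0 0; 0 0 0.004 0 0 0'|egrep 'pos|force'
python3 -m jog '0 0 0.002 0 0 0; 0 0 0.004 0 0 0; 0 0 0.004 0 0 0'|egrep 'pos|force'
```

```text
ee_pos: [466.3, 88.7, 77.9]
force: [-1.2, -0.5, 3.2]
ee_pos: [466.4, 88.7, 76.9]
force: [-3.3, -0.7, 11.6]
```

The force bottomed out after about 5 mm of travel at 11.6 N, so the button is fully in. I'll hold briefly, lift, check, then move over the left dial.

```bash
python3 -m jog '0 0 0.001 0 0 0; 0 0 0.001 0 0 0; 0 0 0.001 0 0 0'
python3 -m jog '0 0 -0.02 0 0 0; 0 0 -0.08 0 0 0; 0.004 0.04 -0.12 0 0 0; 0.008 0.11 -0.12 0 0 0; 0.008 0.18 -0.12 0 0 0; 0.008 0.24 -0.12 0 0 0; 0.008 0.255 -0.12 0 0 0; 0.008 0.255 -0.12 0 0 0; 0.008 0.255 -0.12 0 0 0'
python3 - <<'E'
from h import *
a=snap('wrist','w3.png')
for q,z in (('dial_left_top',73),('power_top',65)):
    r=tip_of(q,'wrist')
    print(q,[(np.round(d['location']).tolist(),round(d['confidence'],2),np.round(atz('wrist',d['location'],z)).tolist()) for d in r[:2]])
E
```

```text
time_s: 6.38
ee_pos: [466.4, 88.7, 77.0]
ee_rot: [-180.0, -0.3, 180.0]
force: [-2.1, -0.3, 8.3]
gripper_width: 0.7
time_s: 7.13
ee_pos: [462.3, 215.8, 136.4]
ee_rot: [-179.9, -0.3, -180.0]
force: [0.4, 0.2, -0.7]
gripper_width: 0.3
dial_left_top [([325.0, 290.0], 0.93, [483.0, 219.0, 73.0])]
power_top [([120.0, 276.0], 0.98, [475.0, 76.0, 65.0])]
```

View pics/w3.png

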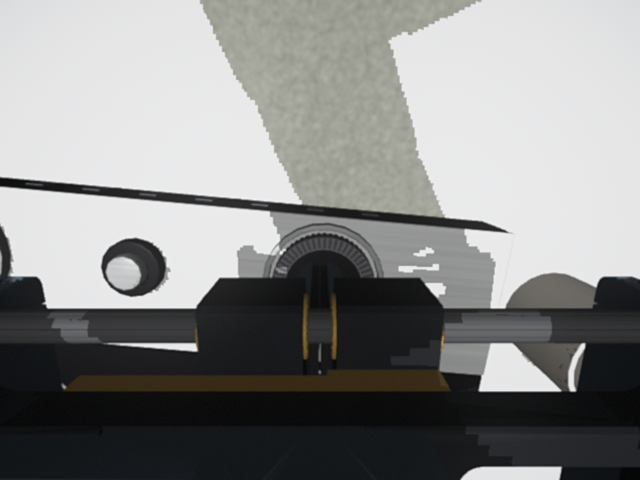

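The button top shows well above its housing at (122,272), so it is back up. The left dial at (325,265) is partly hidden by the fingers. The fingertip is about 20 mm in front of the dial axis at (482,219). I'll descend with force checks.

```bash
python3 -m jog '0 0 0.04 0 0 0; 0 0 0.07 0 0 0; 0 0 0.09 0 0 0; 0 0 0.09 0 0 0'|egrep 'pos|force'
for k in 1; do python3 -m jog '0 0 0.004 0 0 0; 0 0 0.008 0 0 0; 0 0 0.008 0 0 0'|egrep 'pos|force'; done
python3 -m jog '0 0 0.003 0 0 0; 0 0 0.006 0 0 0; 0 0 0.006 0 0 0'|egrep 'pos|force'
```

```text
ee_pos: [461.0, 213.2, 89.8]
force: [-0.2, 0.3, -0.1]
ee_pos: [461.2, 213.1, 86.0]
force: [0.3, -0.2, 0.5]
ee_pos: [461.2, 213.1, 83.1]
force: [0.2, -0.6, 0.6]
```

```bash
python3 -m jog '0 0 0.003 0 0 0; 0 0 0.006 0 0 0; 0 0 0.006 0 0 0'|egrep 'pos|force'
```

```text
ee_pos: [461.0, 213.1, 79.8]
force: [-0.0, -0.2, 0.2]
```

```bash
python3 -m jog '-0.002 0.004 0.002 0 0 0; -0.002 0.006 0.006 0 0 0; -0.002 0.006 0.006 0 0 0'|egrep 'pos|force'
python3 -m jog '0 0 0.002 0 0 0; 0 0 0.004 0 0 0; 0 0 0.004 0 0 0'|egrep 'pos|force'
```

```text
ee_pos: [461.9, 216.3, 76.5]
force: [0.1, 1.2, -1.3]
ee_pos: [461.8, 216.3, 74.3]
force: [-0.2, -0.6, 0.2]
```

Run:
```python
from h import *
s=state(); p=np.array(s['ee_pos']); print(p,s['force'])
o=[]
for n in ('scene','side'):
    im=cv2.cvtColor(grab_frame(n),cv2.COLOR_RGB2BGR); w=40
    c=proj(n,p)[0]; x,y=np.round(c).astype(int)
    im=cv2.resize(im[y-w:y+w,x-w:x+w],(400,400),interpolation=cv2.INTER_CUBIC)
    for P,col in ((p,(0,0,255)),(p-[0,0,22],(255,0,255)),([482,219,73],(0,255,0))):
        cv2.circle(im,tuple(int(v) for v in (proj(n,P)[0]-[x-w,y-w])*5),3,col,1)
    o.append(im)
cv2.imwrite('pics/m4.png',np.hstack(o))
```

```text
[461.81085687 216.28340748  74.31713471] [-0.16530193 -0.57177726  0.21501749]
```

View pics/m4.png

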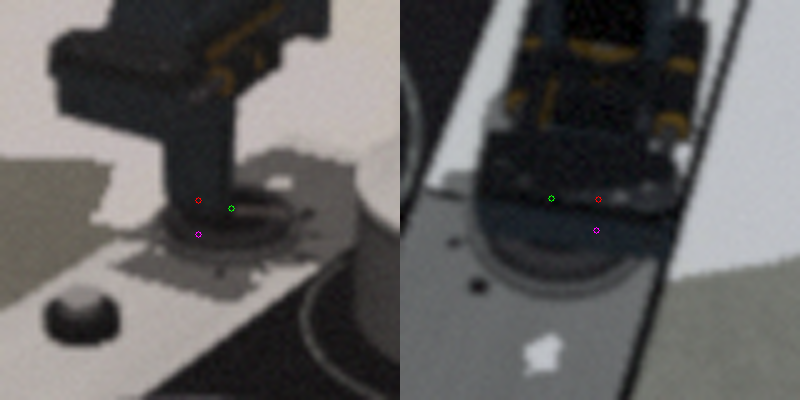

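In both views the fingertip is just over the front half of the left dial (scene crop (200,205)) and the button is up at (83,315). I'll go on in 1 mm steps.

```bash
python3 -m jog '0 0 0.002 0 0 0; 0 0 0.003 0 0 0; 0 0 0.003 0 0 0'|egrep 'pos|force'
python3 -m jog '0 0 0.001 0 0 0; 0 0 0.002 0 0 0; 0 0 0.002 0 0 0'|egrep 'pos|force'
python3 -m jog '0 0 0.001 0 0 0; 0 0 0.002 0 0 0; 0 0 0.002 0 0 0'|egrep 'pos|force'
```

```text
ee_pos: [461.9, 216.3, 74.1]
force: [-2.3, -1.7, 8.9]
ee_pos: [462.1, 216.3, 74.1]
force: [-2.5, -0.5, 8.8]
ee_pos: [462.1, 216.3, 74.1]
force: [-3.2, -1.0, 10.1]
```

Contact is at TCP z = 74.1 with about 9–10 N. Now I'll carry the fingertip clockwise about the dial axis by about 32°, turning the tool along with it.

```bash
python3 -m jog '0 0 0.003 0 0 0; 0.0002 0.0019 0.003 0 0 0.03; 0.0004 0.0038 0.003 0 0 0.06; 0.0004 0.0057 0.003 0 0 0.09; 0.0004 0.0076 0.003 0 0 0.12; 0.0002 0.0095 0.003 0 0 0.15; 0 0.0114 0.003 0 0 0.18; -0.0003 0.0133 0.003 0 0 0.21; -0.0006 0.0152 0.003 0 0 0.24; -0.001 0.017 0.003 0 0 0.27; -0.0016 0.0188 0.003 0 0 0.3; -0.002 0.02 0.003 0 0 0.32; -0.0025 0.0212 0.003 0 0 0.34; -0.003 0.0224 0.003 0 0 0.36; -0.003 0.0224 0.003 0 0 0.36; -0.003 0.0224 0.003 0 0 0.36'
python3 - <<'E'
from h import *
print(state()['torque'])
E
python3 -m jog '0 0 -0.004 0 0 0; 0 0 -0.03 0 0 0; 0 0 -0.08 0 0 0; 0 0 -0.14 0 0 0; 0 0 -0.14 0 0 0; 0 0 -0.14 0 0 0'
python3 - <<'E'
from h import *
o=[]
for n,P in (('scene',[482,219,73]),('side',[482,219,73])):
    im=cv2.cvtColor(grab_frame(n),cv2.COLOR_RGB2BGR); w=40
    x,y=np.round(proj(n,P)[0]).astype(int)
    o.append(cv2.resize(im[y-w:y+w,x-w:x+w],(400,400),interpolation=cv2.INTER_CUBIC))
cv2.imwrite('pics/m5.png',np.hstack(o))
E
```

```text
time_s: 11.05
ee_pos: [464.3, 227.0, 74.0]
ee_rot: [-179.6, -0.2, 147.4]
force: [-1.1, -4.1, 12.3]
gripper_width: 0.4
[-0.68560672  0.16225795 -0.06402025]
time_s: 11.55
ee_pos: [465.7, 227.7, 145.2]
ee_rot: [-179.8, -0.1, 147.4]
force: [-1.0, -0.7, -0.2]
gripper_width: 0.5
```

View pics/m5.png

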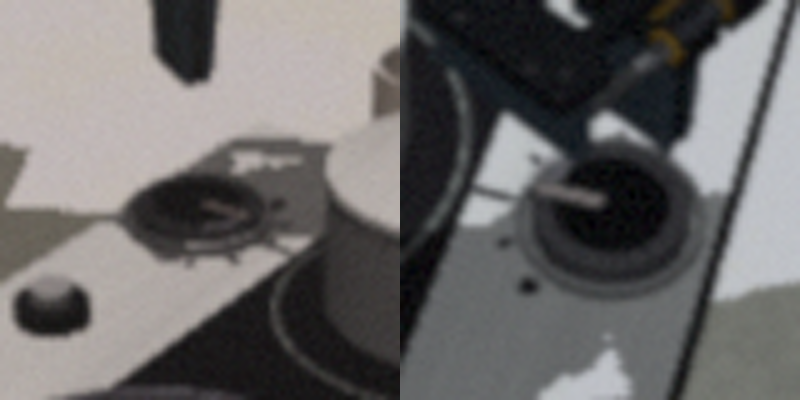

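In the side crop the pointer runs from (600,200) to (540,188), roughly in line with the long mark at (485,190). I'll measure the angle properly from the wrist camera.

```bash
python3 -m jog '0 0 -0.07 0 0 -0.06; 0 0 -0.14 0 0 -0.12; -0.06 -0.01 -0.14 0 0 -0.18; -0.12 -0.02 -0.14 0 0 -0.24; -0.17 -0.03 -0.14 0 0 -0.3; -0.17 -0.03 -0.14 0 0 -0.36; -0.17 -0.03 -0.14 0 0 -0.36; -0.17 -0.03 -0.14 0 0 -0.36'
python3 - <<'E'
from h import *
im=snap('wrist','w5.png',(120,60,620,300),1.6)
t={}
for q in ('dial_left_top','dial_right_top','dial_left_pointer','dial_right_pointer','power_top'):
    r=tip_of(q,'wrist'); print(q,[(np.round(d['location']).tolist(),round(d['confidence'],2),np.round(atz('wrist',d['location'],73)).tolist()) for d in r[:2]])
c=proj('wrist',[482,219,73])[0]
g=cv2.cvtColor(im,cv2.COLOR_RGB2GRAY); yy,xx=np.mgrid[:480,:640]
m=(np.hypot(xx-c[0],yy-c[1])<28)&(g>170); pts=np.argwhere(m)[:,::-1]
print(c,len(pts))
w=np.array([atz('wrist',p,73)[:2] for p in pts]); ce=w.mean(0)
d=np.linalg.svd(w-ce)[2][0]; d*=np.sign(d[0]); print('ptr angle',np.degrees(np.arctan2(d[1],d[0])),'mean',ce)
for n,z in (('saucepan_mid',100),('frypan_mid',77)): print(n,[np.round(atz('wrist',d['location'],z)) for d in tip_of(n,'wrist')])
E
```

```text
time_s: 12.32
ee_pos: [527.4, 168.5, 211.1]
ee_rot: [-179.7, -0.7, 179.7]
force: [0.1, -0.5, 0.0]
gripper_width: 0.5
dial_left_top [([382.0, 184.0], 0.57, [482.0, 221.0, 73.0])]
dial_right_top [([65.0, 156.0], 0.78, [458.0, -41.0, 73.0])]
dial_left_pointer [([374.0, 225.0], 0.59, [516.0, 216.0, 73.0])]
dial_right_pointer [([101.0, 178.0], 0.6, [476.0, -14.0, 73.0])]
power_top [([218.0, 169.0], 0.92, [469.0, 84.0, 73.0])]
[379.27041404 183.98982533] 98
ptr angle -5.298947085836954 mean [495.19976839 218.09807887]
saucepan_mid []
frypan_mid [array([623., -64.,  77.]), array([527., 399.,  77.])]
```

View pics/w5.png

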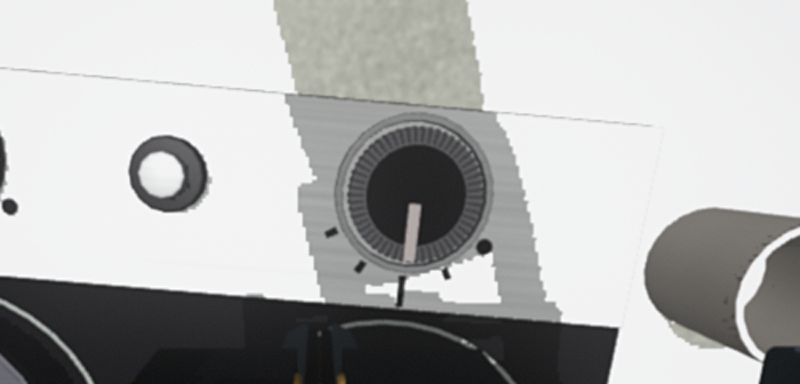

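The pointer lies exactly on the long mark: -5.3° measured against a hob yaw of about -5.5°. The button is up, and the right dial's pointer has not moved. Nothing is in contact with the arm, so I'll hand in.

```bash
python3 -c "
from workcell import *
print(state()['force'],state()['time_s']); print(job_done())"
```

```text
[-0.67991324 -1.29046941  0.13490361] 12.7167
the job is handed in; nothing more can be done
None
```

I pressed the power button fully in and let it come back up. I then turned the left dial, the one in front of the saucepan's ring, to the long mark and handed the job in at 12.7 s.

- **Button:** it travelled about 5 mm and the force rose sharply to 11.6 N at the end stop. The later pictures show it back up.
- **Dial:** I pressed the shut fingertips on its front half with about 12 N and carried them about 32° clockwise. The wrist camera then measured the pointer at -5.3° against a hob yaw of about -5.5°, so it sits on the long mark.
- **Other dial:** the network found the right dial's pointer at (476, -14) mm, against (473, -13) mm at the start, which is within measuring error.
- **At hand-in:** the arm was clear of everything and the wrist force was about 1 N, which is at noise level.

**Checks that failed or were not made**
- The shut fingertips made contact with the TCP about 1 mm above the dial top, not the 22 mm stated, so I found each contact by force.
- The network never found the saucepan properly. I only saw in the pictures that it stands on the left ring.
- I did not re-measure the saucepan, mug or tumbler at the end. The frying pan was found at (623, -64) mm, against (618, -66) mm at the start. I felt no unexpected contact during the moves.

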